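# Hold a vial at the reading head of a spring slide

### The arm

A 6-joint arm with a two-finger parallel gripper is mounted at the origin on a cart in front of the work surface, level with it; the furniture and walls round the work are solid. World frame = base frame: x ahead of the robot, y to its left, z up, the work surface at z = 0. Lengths are in m, angles in degrees, forces in N, time in s.
With the tool pointing down it reaches from about 0.325 to 0.85 m from the base axis. Payload 15.5 kg.
Tool frame: the origin (TCP) lies midway between the tips of the shut fingers; the grasp point (between the pads) lies 19 mm behind it; y points along the fingers, x is the direction in which the jaws open and shut, and the axes are right-handed (so a half turn about y gives the same grasp; the last joint's range is limited). The gripper opens to 91 mm and grips with 3 to 60 N. Pads are 32 mm wide; open, the fingers measure 118 mm over their backs; the gripper's body (76 mm by 178 mm) begins 60 mm behind the grasp point.
Start: joints at [-78.008, 28.281, 77.091, -0, 74.628, -5.472], TCP at [0.188, -0.596, 0.214] pointing down, gripper open.
Joint ranges: [-166.48, 166.48], [-47.26, 123.95], [12.59, 153.08], [-70.14, 250.14], [6.76, 159.57], [-176.63, 176.63]. Speed limits (degrees/s): [108.29, 108.29, 147.25, 172.46, 172.46, 172.46].

### API

Orientations are given as a 3x3 rotation matrix whose columns are the frame's x, y, z axes.
In Python, from bench import ctrl gives the robot as it stands. The module is installed in compiled form; this text tells all that it offers. Calls block until the motion is done:
- ctrl.goto(position, orientation): joint-space move of the TCP to a pose.
- ctrl.move_l(position, vel=0.15, ori=None, contact_N=None): straight line of the TCP; ori=None keeps the orientation; vel is the mean speed in m/s. With contact_N (N) it stops when the force on the tool has changed by that much, and returns True; else False.
- ctrl.movej(angles): joint-space move.
- ctrl.command_gripper(opening): opening from 0.0 (shut) to 1.0 (fully open); the grip force is fixed at half the most; returns when the fingers have stopped.
- ctrl.sleep(seconds).
- ctrl.ik(position, orientation): joint angles nearest the present ones, or None.
- ctrl.read_camera(name): name is "scene" or "top" or "wrist"; returns the picture (400x640x3 uint8, blue, green, red); there is no depth.
- ctrl.camera_params(name): a dict with "fx", "fy", "cx", "cy" (pixels), "pose" (4x4, takes a point from camera to world coordinates); the wrist camera has in their place "T_tool_cam" (4x4, takes a point from camera to tool coordinates, whose origin is the TCP and whose axes are the tool frame's). Camera axes: x right, y up, looking along -z (the intrinsics and any distortion apply to the point x, -y, -z); pixel columns grow to the right and rows downward; lengths in m; the calibration is good to about 2 mm. A picture is of the moment at which its call begins: read the wrist's pose just before it. camera_params takes no time and is no camera call.
A pose or a line that the arm cannot do raises ctrl.MotionError and nothing moves.
- ctrl.sign_off(): hands the job in, once; it reports no verdict.
Readings, each from a call of its own:
- ctrl.current_t(): time.
- ctrl.current_q(): joint angles.
- ctrl.current_dq(): joint speeds.
- ctrl.current_effort(): joint torques, N m.
- ctrl.current_tool_pos(): TCP position.
- ctrl.current_eef_rot(): TCP orientation.
- ctrl.current_contact_force(): force on the tool from outside, world axes, zero at the start.
- ctrl.current_wrist_torque(): the same for the moment, N m.
- ctrl.current_grip_width(): opening from 0.0 (shut) to 1.0 (fully open).
Only numpy, scipy, OpenCV 4.12 (cv2) and the standard library are available. Lean on these libraries where they do the work, as an engineer would, in place of code of your own. Each camera call takes 0.05 s, during which the arm holds its last target.

### The job

Stand the tall vial upright in the round cup of the reading stand's slide and let go of it while the slide is fully home, leaving the short vials and the small amber bottle where they stand. Then draw the slide smoothly towards you by its upright handle, against its spring, until its white pointer is level with the white line on the reading head, and finish while still holding it there; never let it snap back.

Things in the scene. Friction and masses are not known exactly. Their poses are not given: they have to be found in the camera images.
- tall_vial: the tallest vial: white round plastic vial with a white ribbed cap, 31 mm in diameter, 75 mm tall (full width up to 64 mm, the cap above it 21 mm), under 0.1 kg, standing loose on the worktop to the left among shorter ones; origin at the centre of its underside, z up its axis. All three vials may trade places
- short_vial_a: short vial (62 mm tall, 31 mm in diameter), loose, to be left alone; origin at the centre of its underside
- short_vial_b: short vial (58 mm tall, 31 mm in diameter), loose, to be left alone; origin at the centre of its underside
- amber_bottle: small amber bottle with a black cap (60 mm tall, 27 mm in diameter), loose, to be left alone; origin at the centre of its underside
- stand: the reading stand: flat grey housing 290 x 90 x 20 mm (x, y, z), fixed on the worktop at a place and yaw that vary; origin at the centre of its underside, x along the slide's track, -x the end nearer the robot
- slide: spring-return slide on the stand: 44 mm wide aluminium plate (top at z = 31 mm) with a round open cup at its far end and an upright handle at its near end; axes as the stand's, origin on the cup's axis at worktop height. Home is x = +95 mm, y = 0 in the stand's frame; it draws out along the stand's -x, 120 mm at most. The spring pulls it home: 3 N at home, 8 N at 100 mm
- nest (a point): centre of the cup's inner floor on the slide, 34 mm above the worktop; the cup is 49 mm in outer and 37 mm in inner diameter, its rim 18 mm above this point
- handle (a point): centre of the handle's grip on the slide: an upright black cylinder 20 mm in diameter, 47 mm tall (from 78 to 125 mm above the worktop) on a thinner steel post, 85 mm from the cup's axis towards the stand's -x; this point is 103 mm above the worktop
- pointer (a point): tip of the white pointer on the slide's left side, in line with the cup's axis along the track
- head: the reading head: grey block 30 x 36 mm, 68 mm tall, fixed against the stand's left (+y) side, with a white line down its face, over its top and on its foot; its place along the track varies; origin at worktop height in the middle of its face towards the track, axes parallel to the stand's
- mark (a point): the white line on the reading head's foot; when the slide is right this point and pointer have the same x in the stand's frame (50 to 95 mm of travel from home)
There are look-alikes about, which are no part of the job. What is shaped like the tall_vial but blue or turquoise is not meant. What is shaped like the head but purple is not meant.

How it is judged:
By the outcome, as a careful person would: the job done as asked, in the order asked, and still so for the second after the job is handed in, while the arm keeps its last pose, push and grip.
It also fails if it takes over 51 s, if anything falls off the work surface, if the arm or the gripper's body presses on something with over 40 N, if the wrist force passes 120 N, or if a joint passes its speed limit or range.

## Working session

There is one attempt and no reset: what is moved stays moved. The work goes in short steps, each a Python script; the robot and the scene stay as the last script left them, time stands still between calls to the robot, and variables do not carry over. Pictures are saved under pics/ and viewed, and the job is handed in when it is done.

```bash
mkdir -p pics
python3 - <<'E'
from bench import ctrl
import cv2
for n in ["scene","top"]:
    im=ctrl.read_camera(n); cv2.imwrite(f"pics/{n}0.png",im)
    p=ctrl.camera_params(n); print(n,{k:(v if k!="pose" else v.round(3).tolist() if hasattr(v,'round') else v) for k,v in p.items()})
print(ctrl.camera_params("wrist")); print(ctrl.current_eef_rot(), ctrl.current_t(), ctrl.current_grip_width())
E
```

```text
scene {'fx': 506.28478655614185, 'fy': 506.28478655614185, 'cx': 323.4862239173748, 'cy': 193.88189054232308, 'pose': [[-0.642, 0.438, -0.629, -0.131], [-0.767, -0.365, 0.528, 0.822], [0.002, 0.821, 0.57, 0.682], [0.0, 0.0, 0.0, 1.0]]}
top {'fx': 429.5917301450789, 'fy': 429.5917301450789, 'cx': 316.6516731776375, 'cy': 196.76593150519332, 'pose': [[0.019, 0.994, -0.103, 0.446], [-1.0, 0.016, -0.024, 0.26], [-0.022, 0.104, 0.994, 0.956], [0.0, 0.0, 0.0, 1.0]]}
{'fx': 354.1388328681598, 'fy': 354.1388328681598, 'cx': 326.8947570769104, 'cy': 203.1925988203484, 'T_tool_cam': array([[ 9.99999894e-01, -2.78164725e-04, -3.65896549e-04,
        -1.16006912e-03],
       [-2.76410823e-04,  2.72077647e-01, -9.62275261e-01,
        -1.69753810e-01],
       [ 3.67223306e-04,  9.62275260e-01,  2.72077541e-01,
         7.69496175e-02],
       [ 0.00000000e+00,  0.00000000e+00,  0.00000000e+00,
         1.00000000e+00]])}
[[ 3.00122014e-01 -2.29003761e-04  9.53900794e-01]
 [-9.53900164e-01  1.10228428e-03  3.00122080e-01]
 [-1.12019894e-03 -9.99999366e-01  1.12373053e-04]] 0.1 1.0001440277397815
```

View pics/scene0.png

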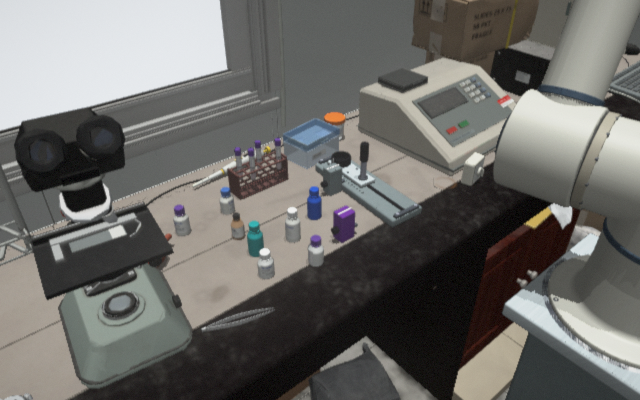

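View pics/top0.png

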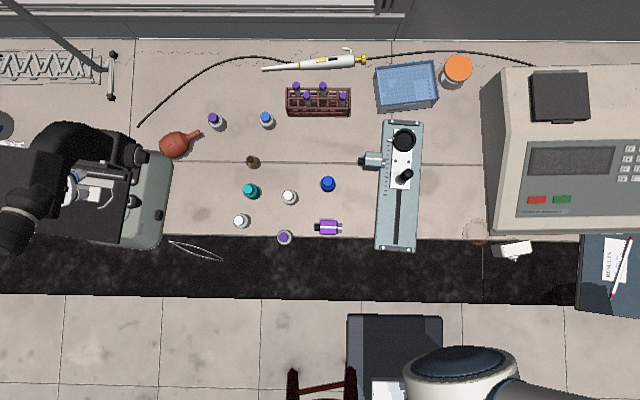

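```bash
cat > h.py <<'E'
import numpy as np, cv2
from bench import ctrl
def ray(name,uv,T=None):
    p=ctrl.camera_params(name); P=np.array(p["pose"]) if T is None else T
    ks=[k for k in p if 'dist' in k.lower()]
    d=np.array([(uv[0]-p["cx"])/p["fx"],-(uv[1]-p["cy"])/p["fy"],-1.0])
    return P[:3,3],P[:3,:3]@d
def onz(name,uv,z,T=None):
    o,d=ray(name,uv,T); return o+d*(z-o[2])/d[2]
def proj(name,X,T=None):
    p=ctrl.camera_params(name); P=np.array(p["pose"]) if T is None else T
    c=P[:3,:3].T@(np.asarray(X)-P[:3,3]); return np.array([p["cx"]+p["fx"]*c[0]/-c[2],p["cy"]-p["fy"]*c[1]/-c[2]])
def tri(a,b):
    (o1,d1),(o2,d2)=a,b; d1=d1/np.linalg.norm(d1); d2=d2/np.linalg.norm(d2)
    A=np.array([d1,-d2]).T; s=np.linalg.lstsq(A,o2-o1,rcond=None)[0]
    p,q=o1+s[0]*d1,o2+s[1]*d2; return (p+q)/2,np.linalg.norm(p-q)
E
python3 - <<'E'
import cv2
a=cv2.imread("pics/scene0.png")
cv2.imwrite("pics/sc_a.png",cv2.resize(a[170:290,210:370],None,fx=5,fy=5,interpolation=cv2.INTER_CUBIC))
cv2.imwrite("pics/sc_b.png",cv2.resize(a[130:230,300:430],None,fx=6,fy=6,interpolation=cv2.INTER_CUBIC))
b=cv2.imread("pics/top0.png")
cv2.imwrite("pics/tp_a.png",cv2.resize(b[140:250,220:380],None,fx=5,fy=5,interpolation=cv2.INTER_CUBIC))
cv2.imwrite("pics/tp_b.png",cv2.resize(b[110:260,345:445],None,fx=4,fy=4,interpolation=cv2.INTER_CUBIC))
E
```

```text
(no output)
```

View pics/sc_a.png

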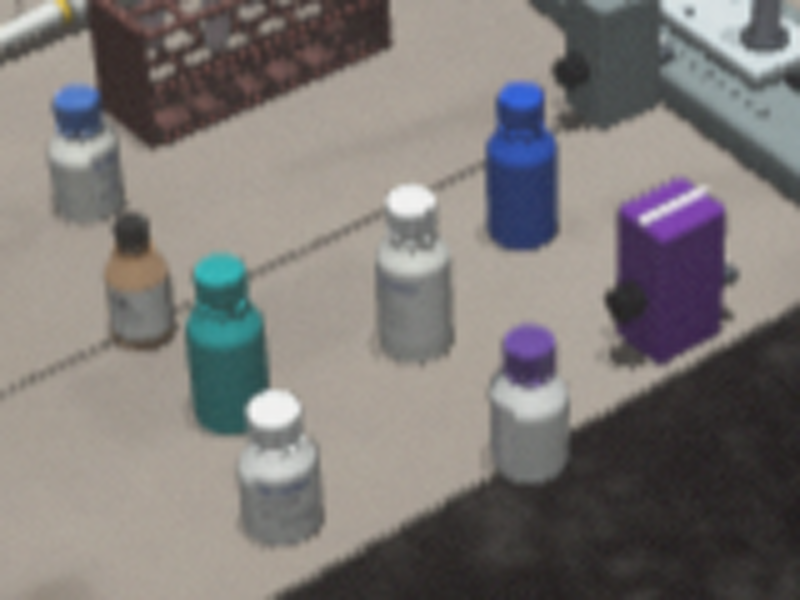

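View pics/sc_b.png

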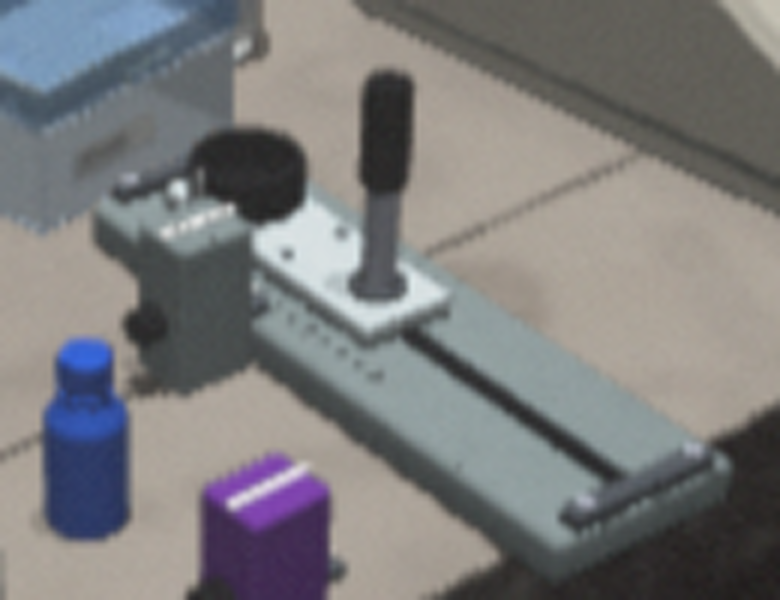

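View pics/tp_a.png

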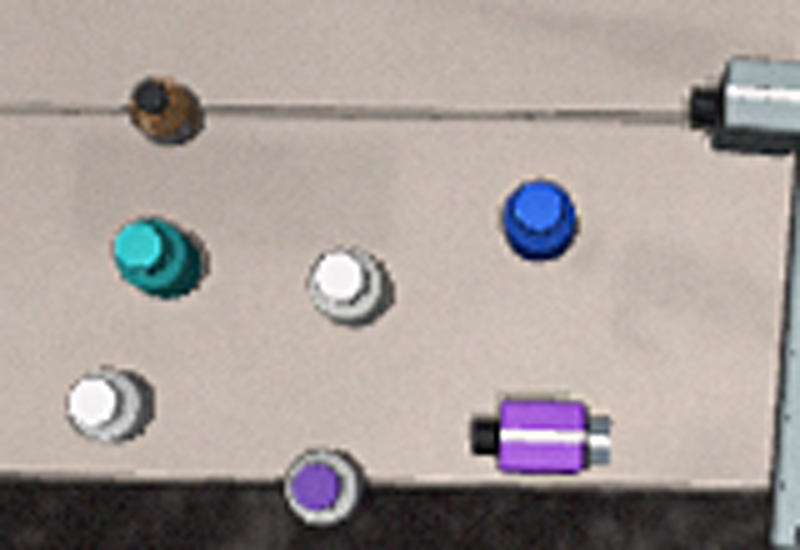

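View pics/tp_b.png

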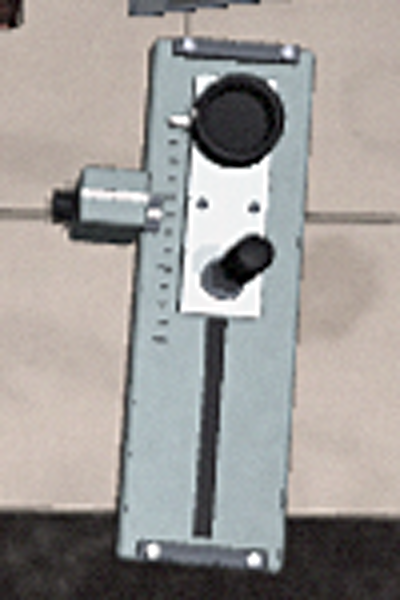

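Run:
```python
from h import *
np.set_printoptions(precision=4,suppress=True)
S=lambda u,v:np.array([u/5+210,v/5+170]); T=lambda u,v:np.array([u/5+220,v/5+140])
S6=lambda u,v:np.array([u/6+300,v/6+130]); T4=lambda u,v:np.array([u/4+345,v/4+110])
for n,s,t in [("whiteC",S(411,198),T(342,277)),("whiteL",S(273,410),T(95,402)),("purp",S(529,340),T(316,487)),("amber",S(132,226),T(151,97)),("blue",S(521,96),T(541,208)),("turq",S(220,268),T(139,246)),
 ("handletop",S6(388,80),T4(257,248)),("cup rim",S6(248,160),T4(238,118)),("headline far",S6(232,208),T4(148,190))]:
    print(n,*tri(ray("scene",s),ray("top",t)))
c=[onz("top",T4(*p),0.02)[:2] for p in [(152,38),(315,42),(283,572),(117,558)]]
print(c); c=np.array(c); 
print([np.linalg.norm(c[i]-c[(i+1)%4]) for i in range(4)], c.mean(0))
ax=(c[0]+c[1]-c[2]-c[3]); print("yaw",np.degrees(np.arctan2(ax[1],ax[0])))
print("cuprim",onz("top",T4(238,118),.052),"ptr",onz("top",T4(178,121),.03), "headline",onz("top",T4(120,188),.068))
for a,z in [((342,277),.075),((95,402),.062),((316,487),.06)]: print(onz("top",T(*a),z))
```

```text
whiteC [0.5399 0.3404 0.071 ] 0.0008734312458831368
whiteL [0.4872 0.4454 0.0521] 0.0011466490848982417
purp [0.4529 0.3501 0.0573] 0.00048683754982799076
amber [0.6179 0.4258 0.0528] 0.0005369626667843201
blue [0.5704 0.2583 0.0692] 0.0009249075656643307
turq [0.5514 0.4253 0.0708] 0.00036151073966537284
handletop [0.5844 0.0992 0.1191] 0.0005051725492430747
cup rim [0.6673 0.0947 0.0446] 0.0008665881543826979
headline far [0.6231 0.1443 0.0618] 0.0030695466084476155
[array([0.7183, 0.1381]), array([0.7172, 0.0479]), array([0.4249, 0.0671]), array([0.4307, 0.1561])]
[np.float64(0.09019618349636926), np.float64(0.29285996856006624), np.float64(0.08924480296757842), np.float64(0.28818453475538985)] [0.5728 0.1023]
yaw -3.6654449234539555
cuprim [0.6658 0.0964 0.052 ] ptr [0.669  0.1251 0.03  ] headline [0.6237 0.1609 0.068 ]
[0.5392 0.3397 0.075 ]
[0.4864 0.4429 0.062 ]
[0.4527 0.3496 0.06  ]
```

```bash
cat >> h.py <<'E'
YAW=np.radians(-3.7)
def R(a=YAW):
    c,s=np.cos(a),np.sin(a); return np.array([[c,0,-s],[s,0,c],[0,-1,0]])
def wT():
    T=np.eye(4); T[:3,:3]=ctrl.current_eef_rot(); T[:3,3]=ctrl.current_tool_pos()
    return T@np.array(ctrl.camera_params("wrist")["T_tool_cam"])
def st(m=""): print(m,"t",round(ctrl.current_t(),2),"p",np.round(ctrl.current_tool_pos(),4),"F",np.round(ctrl.current_contact_force(),1),"g",round(ctrl.current_grip_width(),3))
E
python3 - <<'E'
from h import *
ctrl.goto([0.13,-0.42,0.38],ctrl.current_eef_rot()); st()
print(ctrl.ik([.539,.340,.18],R()),ctrl.ik([.667,.096,.061],R()),ctrl.ik([.5,.1,.09],R()))
ctrl.goto([.539,.340,.18],R()); st()
ctrl.command_gripper(0.62)
T=wT(); im=ctrl.read_camera("wrist"); np.save("T1.npy",T); cv2.imwrite("pics/w1.png",im); st()
E
```

```text
t 1.08 p [ 0.1301 -0.4205  0.3792] F [-0.3 -0.9 -0.3] g 0.997
[ 2.68773210e+01  3.10950271e+01  7.76164264e+01 -2.54444375e-14
  7.12885465e+01  3.05773210e+01] [ 3.11612898e+00  4.13128036e+01  7.80427235e+01 -2.54444375e-14
  6.06444729e+01  6.81612898e+00] [ 4.59755905e+00  2.87682099e+01  1.01146232e+02 -2.54444375e-14
  5.00855579e+01  8.29755905e+00]
 t 4.18 p [0.5395 0.3393 0.1802] F [ 0.1  0.1 -0.3] g 1.001
 t 4.92 p [0.539 0.34  0.18 ] F [ 0.1  0.7 -0.7] g 0.621
```

View pics/w1.png

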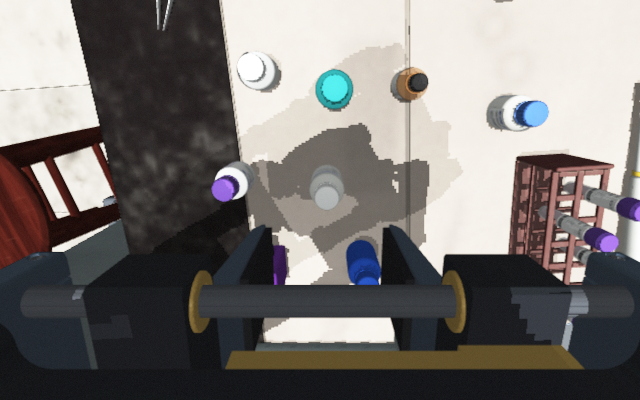

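Run:
```python
from h import *
im=cv2.imread("pics/w1.png"); T=np.load("T1.npy"); st()
cv2.imwrite("pics/w1c.png",cv2.resize(im[140:240,270:390],None,fx=6,fy=6,interpolation=cv2.INTER_CUBIC))
hsv=cv2.cvtColor(im,cv2.COLOR_BGR2HSV)
for X in [(.539,.34,.075),(.539,.34,.0)]: print(proj("wrist",X,T))
```

```text
t 4.92 p [0.539 0.34  0.18 ] F [ 0.1  0.7 -0.7] g 0.621
[327.27274723 203.492597  ]
[327.16236022 183.20165566]
```

View pics/w1c.png

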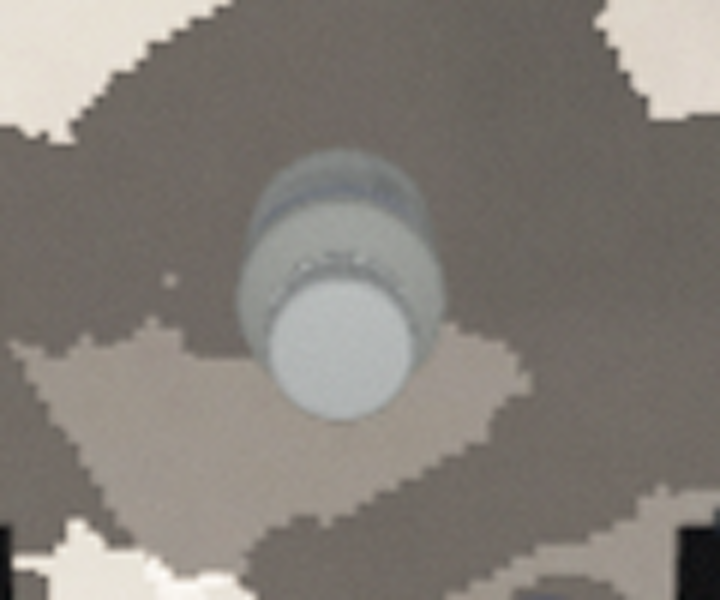

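Run:
```python
from h import *
T=np.load("T1.npy")
for n,X in dict(turq=(.5514,.4248,.075),amber=(.6179,.4254,.06),purp=(.4527,.3496,.06),wl=(.4866,.4435,.058),C=(.5393,.3400,.075)).items(): print(n,proj("wrist",X,T))
```

```text
turq [336.66853498  92.58248805]
amber [421.44939003  86.57586434]
purp [224.49156637 194.03789958]
wl [251.3173671  73.6128881]
C [327.64393416 203.46960513]
```

Run:
```python
from h import *
T=np.load("T1.npy"); X=onz("wrist",(326.8,198.3),.075,T); print(X)
x,y=X[:2]
ctrl.move_l([x,y,.10],vel=.2); ctrl.move_l([x,y,.028],vel=.12,contact_N=8); st()
ctrl.command_gripper(0.25); st()
ctrl.move_l([x,y,.2],vel=.2); st("lifted")
np.save("pick.npy",[x,y])
im=ctrl.read_camera("wrist"); cv2.imwrite("pics/w2.png",im)
```

```text
[0.53889787 0.34435162 0.075     ]
 t 6.22 p [0.5395 0.3446 0.0289] F [-0.5 -0.6  0.3] g 0.619
 t 6.74 p [0.5391 0.3444 0.0283] F [-1.5  0.   5.2] g 0.334
lifted t 7.75 p [0.5383 0.344  0.1988] F [-0.4 -0.5 -0.2] g 0.338
```

View pics/w2.png

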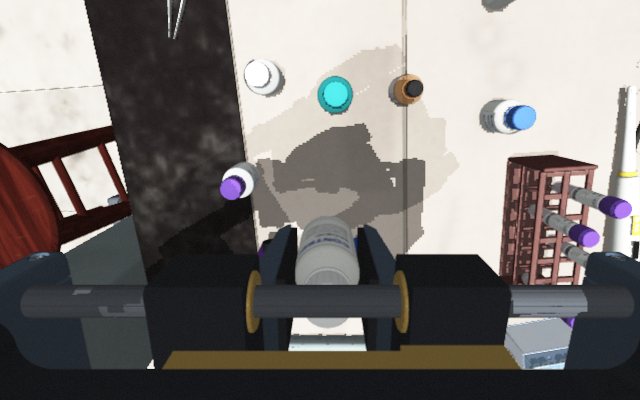

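Run:
```python
from h import *
ctrl.goto([.660,.030,.2],R()); ctrl.sleep(.3)
T=wT(); im=ctrl.read_camera("wrist"); np.save("T3.npy",T); cv2.imwrite("pics/w3.png",im); st()
print(proj("wrist",(.6665,.0963,.052),T))
cv2.imwrite("pics/w3c.png",cv2.resize(im[60:220,220:420],None,fx=4,fy=4,interpolation=cv2.INTER_CUBIC))
```

```text
t 9.43 p [0.66   0.0306 0.2   ] F [-0.1 -1.2 -0.1] g 0.333
[330.01621834 117.49366502]
```

View pics/w3.png

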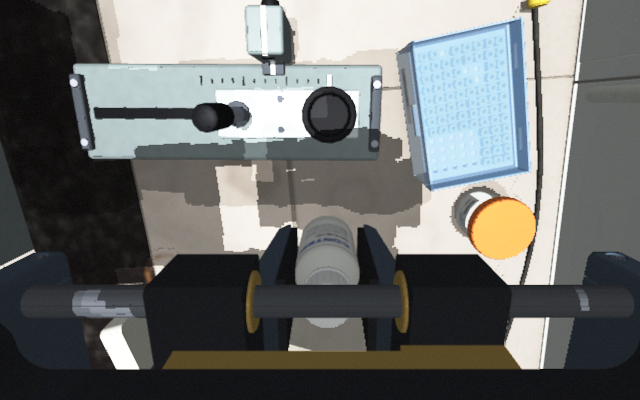

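View pics/w3c.png

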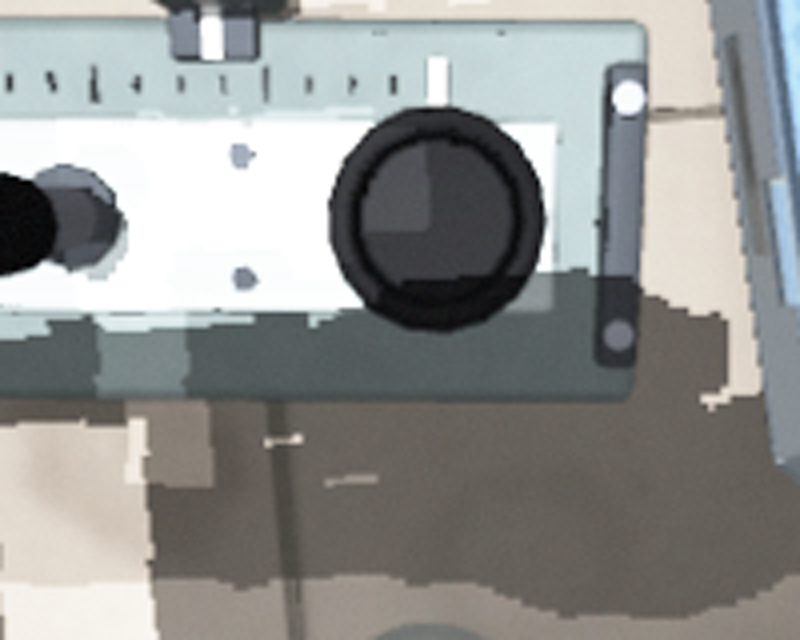

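Run:
```python
from h import *
T=np.load("T3.npy"); pk=np.load("pick.npy")
c=onz("wrist",(329.3,114.4),.052,T); print("cup",c,"disp wrist",c[:2]-pk)
p=onz("wrist",(329.1,80),.031,T); m=onz("wrist",(272.7,68.7),.024,T); print(p,m,(R().T@(p-m)))
h=onz("wrist",(208,117),.125,T); print("handle",h, R().T@(c-h))
# stand corners in wrist
c4=np.array([onz("wrist",q,.02,T)[:2] for q in [(73,66),(381,66),(379,157),(90,158)]]); print(c4, c4.mean(0))
```

```text
cup [0.66603678 0.0989549  0.052     ] disp wrist [ 0.12713891 -0.24539672]
[0.66781578 0.12847844 0.031     ] [0.61691755 0.14192574 0.024     ] [ 0.05165992 -0.007      -0.0101347 ]
handle [0.58421334 0.10465567 0.125     ] [ 0.08202077  0.073      -0.00040863]
[[0.43231553 0.1562987 ]
 [0.71659684 0.13831911]
 [0.71279745 0.05401147]
 [0.42708881 0.07111706]] [0.57219966 0.10493658]
```

Run:
```python
from h import *
pk=np.load("pick.npy"); tgt=pk+[.1272,-.2448]; np.save("tgt.npy",tgt); print(tgt)
ctrl.move_l([*tgt,.2],vel=.12); ctrl.move_l([*tgt,.098],vel=.12); ctrl.sleep(.3); st()
for n in ["scene","top"]:
    im=ctrl.read_camera(n); cv2.imwrite(f"pics/{n}4.png",im)
    y,x=((120,300) if n=="scene" else (100,345)); 
    cv2.imwrite(f"pics/{n}4c.png",cv2.resize(im[y:y+110,x:x+130],None,fx=5,fy=5,interpolation=cv2.INTER_CUBIC))
im=ctrl.read_camera("wrist"); cv2.imwrite("pics/w4.png",im)
```

```text
[0.66609787 0.09955162]
 t 11.46 p [0.6663 0.0996 0.0984] F [ 0.2 -0.6  0.1] g 0.331
```

View pics/scene4c.png

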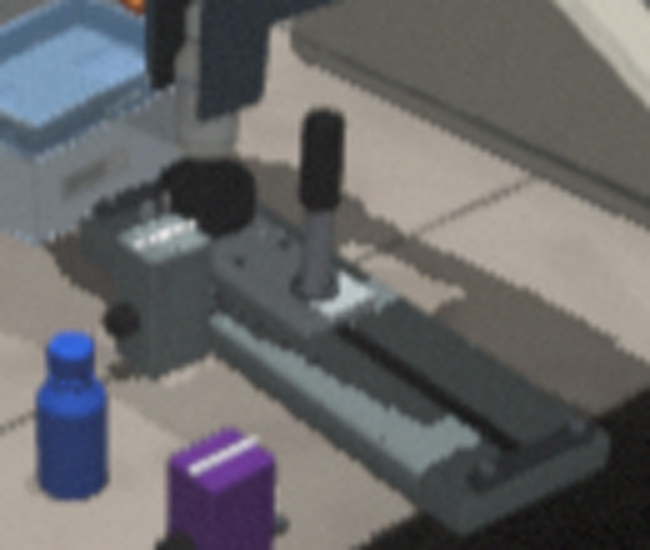

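View pics/w4.png

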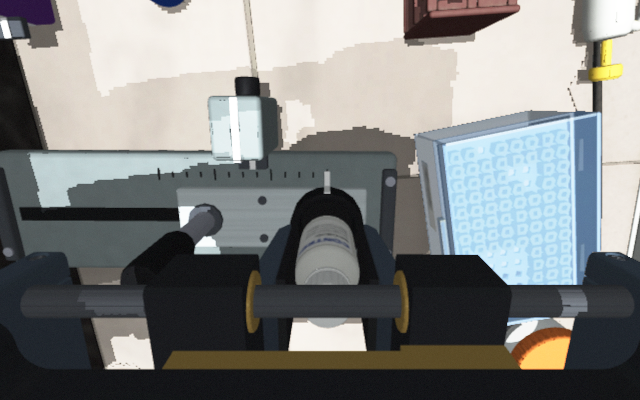

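Run:
```python
from h import *
tgt=np.load("tgt.npy")
print(ctrl.move_l([*tgt,.074],vel=.06,contact_N=6)); st()
print(ctrl.move_l([*tgt,.0615],vel=.03,contact_N=4)); st()
im=ctrl.read_camera("scene"); cv2.imwrite("pics/s5c.png",cv2.resize(im[110:220,300:430],None,fx=5,fy=5,interpolation=cv2.INTER_CUBIC))
```

```text
False
 t 12.16 p [0.666  0.0996 0.0737] F [-0.2  0.2 -0.9] g 0.331
True
 t 12.57 p [0.666  0.0996 0.0622] F [-0.4  0.6  5. ] g 0.331
```

View pics/s5c.png

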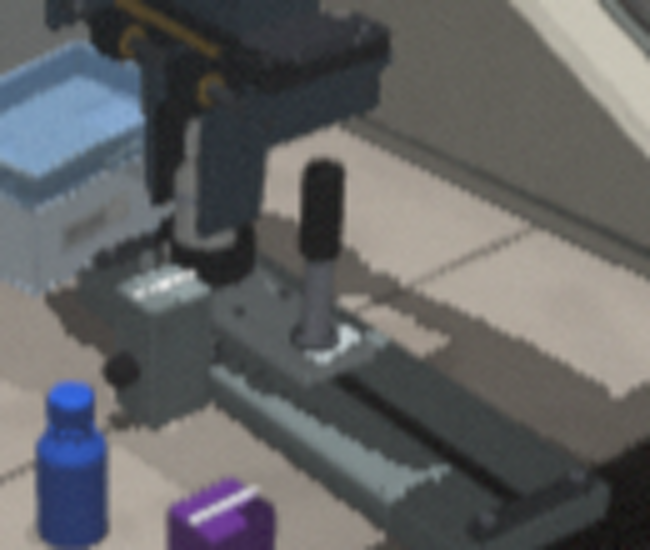

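Run:
```python
from h import *
tgt=np.load("tgt.npy")
ctrl.command_gripper(.6); ctrl.sleep(.2); st()
ctrl.move_l([*tgt,.19],vel=.12); st()
ctrl.move_l([.60,.03,.2],vel=.2); ctrl.sleep(.3)
T=wT(); im=ctrl.read_camera("wrist"); np.save("T6.npy",T); cv2.imwrite("pics/w6.png",im)
cv2.imwrite("pics/w6c.png",cv2.resize(im[40:200,240:440],None,fx=4,fy=4,interpolation=cv2.INTER_CUBIC))
st()
```

```text
t 13.38 p [0.6657 0.0995 0.0619] F [ 0.9  0.2 -0.4] g 0.597
 t 14.6 p [0.6657 0.0995 0.1892] F [-0.2 -0.4 -0. ] g 0.6
 t 15.58 p [0.6003 0.0305 0.1998] F [-0.6 -0.3 -0. ] g 0.601
```

View pics/w6.png

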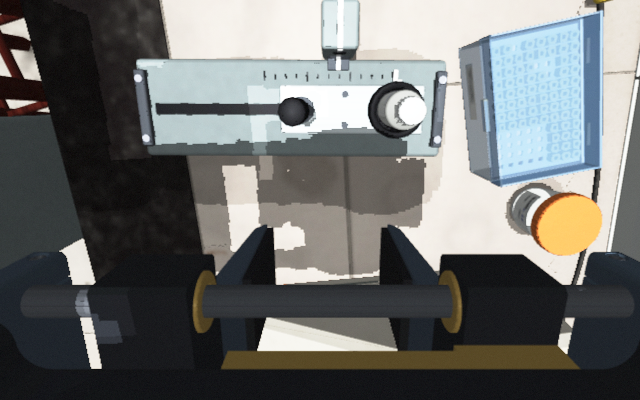

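View pics/w6c.png

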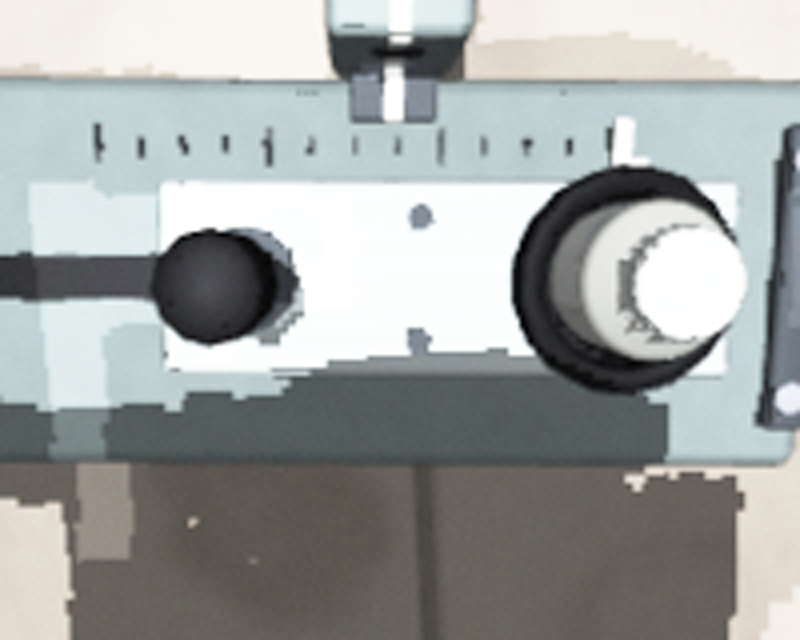

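Run:
```python
from h import *
T=np.load("T6.npy")
f=lambda u,v:(240+u/4-.4,40+v/4-.4)
h=onz("wrist",f(214,286),.125,T); print("handle",h)
p=onz("wrist",f(623,130),.031,T)
for z in (.02,.024,.031): 
    m=onz("wrist",f(394,98),z,T); print(p,m,R().T@(p-m))
print(proj("wrist",(.5812,.1045,.125),T), f(214,286))
a=[onz("wrist",f(u,140),.02,T) for u in (98,609)]; print(np.linalg.norm(a[0]-a[1]))
```

```text
handle [0.58204021 0.10466042 0.125     ]
[0.66796456 0.13116321 0.031     ] [0.61736038 0.14220988 0.02      ] [ 0.05121157 -0.011      -0.00775804]
[0.66796456 0.13116321 0.031     ] [0.6172195  0.14182408 0.024     ] [ 0.05132725 -0.007      -0.00736396]
[0.66796456 0.13116321 0.031     ] [0.61697298 0.14114894 0.031     ] [ 0.0515297   0.         -0.00667431]
[291.8691465  111.42982221] (293.1, 111.1)
0.11880133916792951
```

Run:
```python
from h import *
x,y=.5812,.1045
ctrl.move_l([x,y,.2],vel=.2); print(ctrl.move_l([x,y,.084],vel=.1,contact_N=8)); st()
ctrl.command_gripper(.1); ctrl.sleep(.2); st("grip")
np.save("g0.npy",ctrl.current_tool_pos())
im=ctrl.read_camera("wrist"); cv2.imwrite("pics/w7.png",im)
```

```text
False
 t 17.43 p [0.5816 0.1045 0.0846] F [ 0.7 -0.6 -0.1] g 0.604
grip t 18.26 p [0.5811 0.1045 0.084 ] F [-2.6  0.5  4. ] g 0.21
```

View pics/w7.png

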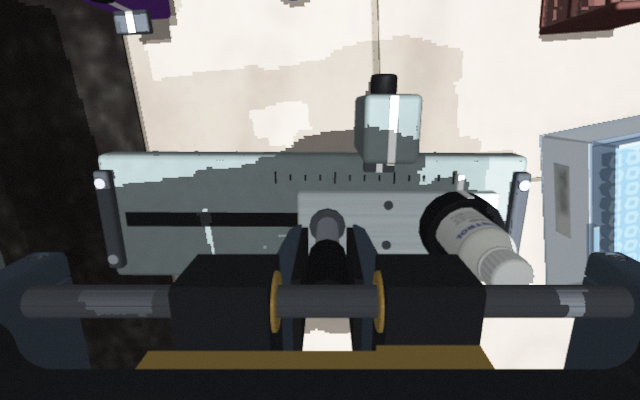

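Run:
```python
from h import *
g=np.load("g0.npy"); d=np.array([np.cos(YAW),np.sin(YAW),0])
ctrl.move_l(g-d*.046,vel=.03); st()
ctrl.sleep(.3); st()
T=wT(); im=ctrl.read_camera("wrist"); cv2.imwrite("pics/w8.png",im); np.save("T8.npy",T)
cv2.imwrite("pics/w8c.png",cv2.resize(im[80:280,320:520],None,fx=3,fy=3,interpolation=cv2.INTER_CUBIC))
cv2.imwrite("pics/w8d.png",cv2.resize(im[140:215,340:440],None,fx=8,fy=8,interpolation=cv2.INTER_CUBIC))
im=ctrl.read_camera("top"); cv2.imwrite("pics/t8d.png",cv2.resize(im[110:250,345:445],None,fx=4,fy=4,interpolation=cv2.INTER_CUBIC))
```

```text
t 19.99 p [0.535  0.1077 0.0841] F [ 4.6  2.1 -2.2] g 0.217
 t 20.29 p [0.535  0.1077 0.0841] F [ 5.7  2.5 -2.4] g 0.211
```

View pics/w8c.png

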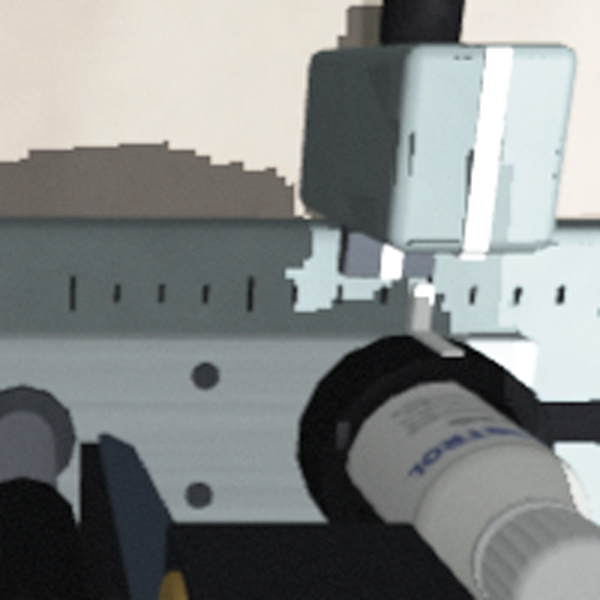

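View pics/w8d.png

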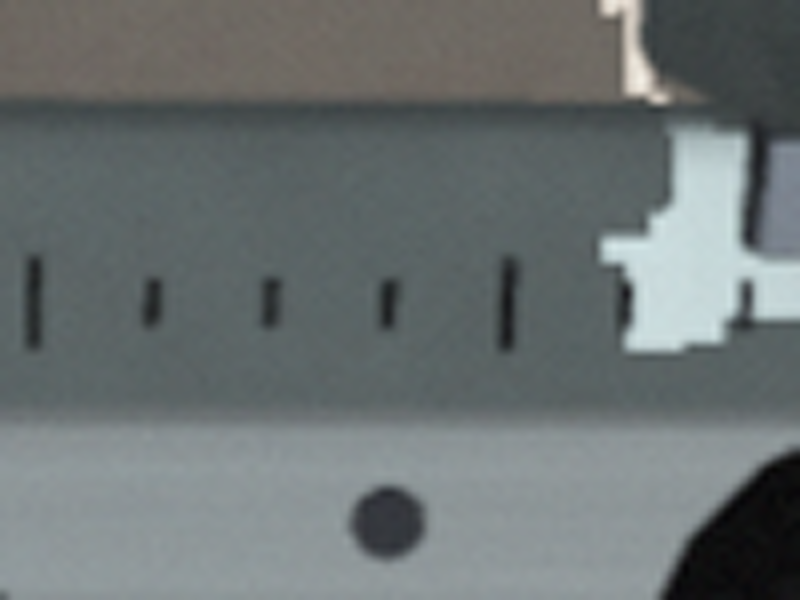

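View pics/t8d.png

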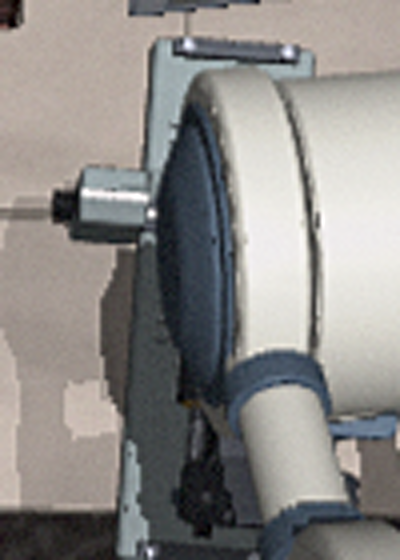

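Run:
```python
import cv2
a=cv2.imread("pics/w7.png"); b=cv2.imread("pics/w8.png"); c=cv2.imread("pics/w3.png"); d=cv2.imread("pics/w6.png")
r=lambda i,y,x:cv2.resize(i[y:y+35,x:x+50],None,fx=8,fy=8,interpolation=cv2.INTER_CUBIC)
import numpy as np
cv2.imwrite("pics/z1.png",np.vstack([np.hstack([r(b,157,430),r(c,60,260)]),np.hstack([r(a,155,360),r(a,165,435)])]))
cv2.imwrite("pics/z2.png",np.vstack([np.hstack([r(c,60,310),r(d,45,320)]),np.hstack([r(d,60,370),r(d,60,370)])]))
```

```text
(no output)
```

View pics/z1.png

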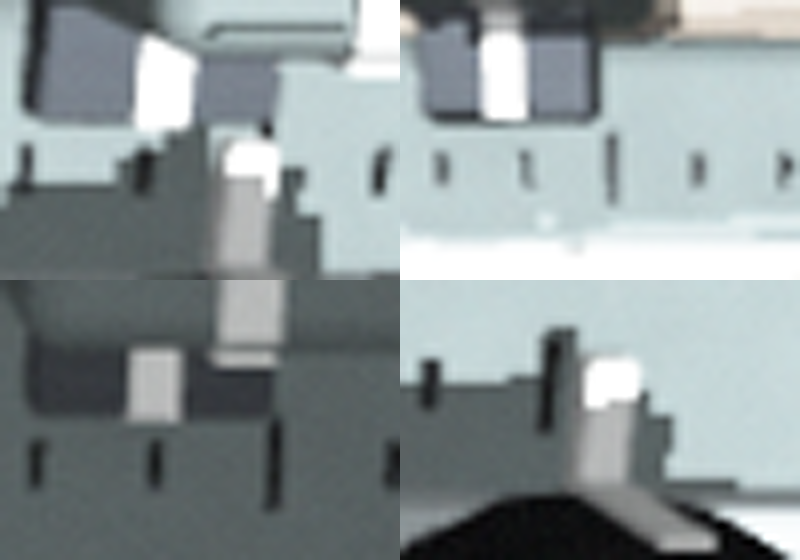

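View pics/z2.png

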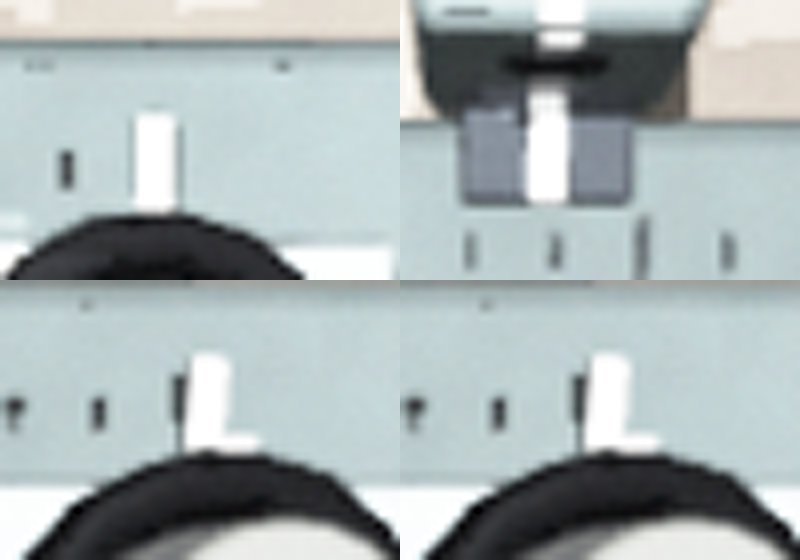

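Run:
```python
from h import *
from scipy.spatial.transform import Rotation
np.set_printoptions(precision=4,suppress=True)
T3,T6,T8=[np.load(f"T{i}.npy") for i in (3,6,8)]
g=np.load("g0.npy"); Tt=np.eye(4);Tt[:3,:3]=ctrl.current_eef_rot();Tt[:3,3]=g; T7=Tt@ctrl.camera_params("wrist")["T_tool_cam"]
def multi(obs):
    A=0;b=0;rs=[]
    for T,uv in obs:
        o,d=ray("wrist",uv,T); d=d/np.linalg.norm(d); P=np.eye(3)-np.outer(d,d); A=A+P; b=b+P@o
    X=np.linalg.solve(A,b); return X,[proj("wrist",X,T)-uv for T,uv in obs]
m=[(T3,(272.4,74.3)),(T6,(337.9,69.9)),(T7,(378.7,172.3)),(T8,(449.7,172.4))]
p=[(T3,(328.8,73.7)),(T6,(395.9,68.9)),(T7,(461.2,174.3))]
M,rm=multi(m); P,rp=multi(p); print(M,rm); print(P,rp)
print("need travel",(R().T@(P-M))[0])
P8,_=P-np.array([np.cos(YAW),np.sin(YAW),0])*.046,0
print("pred tip8",proj("wrist",P8,T8), "moved",np.linalg.norm(ctrl.current_tool_pos()-g))
for z in (.022,.028,.034): # remaining by w8 only
  for zm in (.022,.028): print(z,zm,(R().T@(onz("wrist",(461.1,174.1),z,T8)-onz("wrist",(449.7,172.4),zm,T8)))[0])
print("yaw ticks",)
```

```text
[0.6166 0.1369 0.0264] [array([0.151 , 0.0688]), array([-0.0946, -0.2169]), array([-0.0118, -0.0059]), array([-0.0688,  0.2009])]
[0.6679 0.1336 0.0332] [array([0.0449, 0.0473]), array([-0.1984,  0.038 ]), array([ 0.2354, -0.0957])]
need travel 0.05138559394619639
pred tip8 [461.7404 174.4846] moved 0.04621911369690409
0.022 0.022 0.00768861471151272
0.022 0.028 0.009798933265018116
0.028 0.022 0.005379321658238745
0.028 0.028 0.00748964021174414
0.034 0.022 0.0030700286049646585
0.034 0.028 0.005180347158470055
yaw ticks
```

Run:
```python
from h import *
g=np.load("g0.npy"); d=np.array([np.cos(YAW),np.sin(YAW),0])
ctrl.move_l(g-d*.0511,vel=.015); ctrl.sleep(.3); st(); print(np.linalg.norm(ctrl.current_tool_pos()-g))
T=wT(); im=ctrl.read_camera("wrist"); cv2.imwrite("pics/w9.png",im); np.save("T9.npy",T)
cv2.imwrite("pics/w9d.png",cv2.resize(im[157:192,430:480],None,fx=12,fy=12,interpolation=cv2.INTER_CUBIC))
im=ctrl.read_camera("scene"); cv2.imwrite("pics/s9.png",im)
```

```text
t 21.18 p [0.5299 0.108  0.0841] F [ 5.   2.8 -3. ] g 0.212
0.05128780100785252
```

View pics/w9d.png

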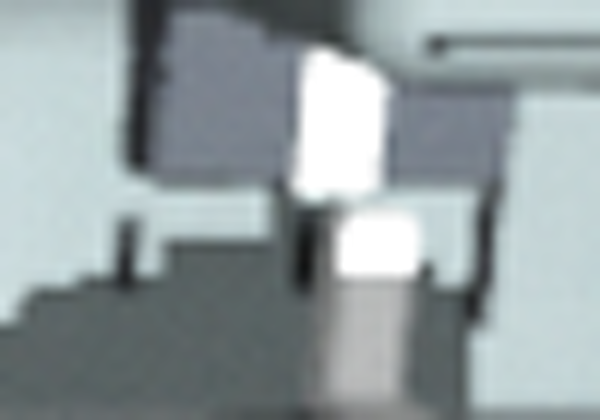

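View pics/s9.png

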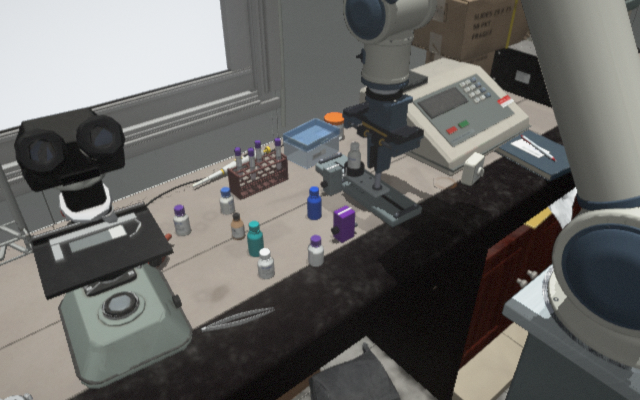

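Run:
```python
from h import *
T=np.load("T9.npy")
p=onz("wrist",(461.1,174.2),.0332,T); m=onz("wrist",(457.7,172.8),.0264,T); print(p,m,(R().T@(p-m))*1000)
st()
```

```text
[0.61654158 0.13716123 0.0332    ] [0.61682089 0.13673211 0.0264    ] [-0.30641826 -6.8         0.41020216]
 t 21.28 p [0.5299 0.108  0.0841] F [ 4.9  1.9 -2.8] g 0.214
```

Run:
```python
from h import *
ctrl.sleep(.3); st(); ctrl.sign_off()
```

```text
t 21.58 p [0.5299 0.108  0.084 ] F [ 4.7  2.6 -4. ] g 0.217
the job is handed in; nothing more can be done
```

The tall vial is standing upright in the cup, and I handed the job in at 21.6 s with the arm still holding the slide at the mark. No verdict is reported back.

- **Vial:** I set it down while the slide was fully home. The tool touched down at z = 62.2 mm against an expected 62.3 mm. A wrist picture after release showed it upright in the cup.
- **Slide:** I gripped the handle and drew it about 51 mm at 15 to 30 mm/s, against a steady pull of about 5 N, with no slip seen. In the last wrist picture the pointer is within about 0.3 mm of the line along the track. Triangulating from several views called for 51.4 mm of travel and the slide had moved 51.3 mm. I had no other view of the pointer to check against while holding it.
- **Other vials and bottle:** I didn't touch the short vials or the amber bottle. The last scene picture shows them still standing where they were.
- **Disagreement:** The wrist camera read positions 3 to 4 mm further in y than the top camera. I worked from differences measured within each camera, and those agreed to about 2 mm for the vial-to-cup distance.

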